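# Tighten the disc clamp on a sharpening machine using its spindle lock

## Task

The stone disc on the sharpening machine has been put on with its black clamp knob only loosely run down, and disc and knob just spin round together. Bring the red-handled spindle lock into use so that its pin drops home in a notch of the disc's rim, then tighten the knob clockwise until it comes up hard against its stop. Finally pull the lock back out and leave it parked as you found it, with the knob still tight, and do not disturb the things lying around the machine.

Things in the scene. Friction and masses are not known exactly. Their poses are not given: they have to be found in the camera images.
- sharpener: Bench sharpening machine with a level disc on top: orange housing, black deck 310 (x) by 350 mm (y), 85 mm up, 10 mm lip. Fixed. Origin on the table below the disc's axis; z up; -x is the front with the switch; the spindle lock stands at +y. A steel tool-support bar runs along the +x side, 136 mm from the disc's axis, its clamps 164 mm high.
- platter (a joint): Platter angle, rad, anticlockwise from above; turns endlessly, almost freely. Steel, 230 mm across, rim top 106 mm above the table; on it a white stone disc 188 mm across, top 116 mm up. Six open rim notches 14 mm wide, 1.047 rad apart: at 0 and every multiple of 1.047 one lies below the lock pin. Starts with none there. The released pin drops in by itself as a notch comes under it.
- clamp_knob (a joint): Clamp knob's angle relative to the platter, rad: 0 = tight against its stop, negative = loose; grows as the knob turns clockwise from above. Starts 1.2 to 2.1 rad short of tight. The thread drags with 0.45 N m, far more than the platter's bearing: while the platter is not locked, turning the knob only carries the platter round with it.
- clamp_grip (a point): Middle of the clamp knob's wing bar, on the disc's axis, 143 mm above the table: black bar 80 mm long (its own x), 20 mm thick (its own y), 30 mm high (15 mm above and below this point), a white line on top at one end, on a round skirt 60 mm across and 12 mm high. Turns with the knob.
- lock_lift (a joint): Height of the sprung lock plunger, m, up positive: 0 = parked, its cross pin resting in the sleeve's 3 mm deep notch, lock pin 5.5 mm clear of the rim; about -0.0055 = released, pin riding on the rim; about -0.016 = pin home in a rim notch; top stop +0.016. A spring and its weight push it down with 4 N (home) to 8 N (top).
- lock_turn (a joint): Turn of the lock handle about its upright axis, rad, endless, light. 0 or a half turn = parked direction, handle along the machine's y; a quarter turn either way = handle along the machine's x, where the cross pin drops into the sleeve's deep slot and lets the plunger down. Turns only when pulled up over 3 mm above parked (6 mm is comfortable). Slot and notch have 0.1 rad of play.
- lock_grip (a point): Middle of the red T-handle of the spindle lock, on the plunger's axis: 64 mm long (its own y), 16 mm thick (its own x), 24 mm high (12 mm above and below this point). Parked it is 205 mm above the table. Moves with the plunger. The sleeve below is 36 mm square, its top 171 mm up; with the pin home, 6 mm of gap remains between handle and sleeve.
- lock_seat (a point): Point on the plunger's axis at the height of the top of the rim, 105 mm from the disc's axis. Fixed to the machine. The lock pin is 10 mm across with a round tip.
- chisel: Bystander: chisel with wooden handle, 240 mm long, lying on the table beside the machine; origin under the ferrule.
- oil_bottle: Bystander: bottle, 60 mm across, 150 mm high, standing on the table beside the machine, origin under its middle.
- bench_stone: Bystander: brown sharpening stone in a wooden tray, 190 by 75 by 34 mm, on the table beyond the machine, origin under its middle.

How it is judged (in metres and radians):
On the way, in this order (a step that is already met when the one before it is completed fails the run):
1. the lock pin has dropped home in a notch of the rim (value of joint lock_lift below -0.0125 m), for 0.2 s.
2. the clamp knob is tight against its stop while the lock pin is home (value of joint clamp_knob above -0.1 rad and value of joint lock_lift below -0.0125 m), for 0.2 s.
At the end, for the whole second after the job is handed in: The clamp knob is within 0.1 rad of its tight stop, the spindle lock is parked (plunger height within 2 mm of its parked rest, handle within 0.2 rad of the parked direction), and the disc is at rest (under 0.2 rad/s) (value of joint clamp_knob above -0.1 rad and value of joint lock_lift between -0.002 and 0.002 m and angle between the y axis of lock_grip and the y axis of sharpener, either way round below 0.2 rad and velocity of joint platter between -0.2 and 0.2 rad/s); the robot touches nothing.
It fails at once if a bystander is pushed more than 30 mm (distance of any of chisel, oil_bottle, bench_stone from where it was at the start of the episode above 0.03 m).
It fails at once if the bottle is tipped over (angle between oil_bottle's own z axis and vertical above 0.5 rad).
It also fails if it takes over 64 s, if anything falls off the work surface, if the arm or the gripper's body presses on something with over 40 N, if the wrist force passes 120 N, or if a joint passes its speed limit or range.

## Robot

A 6-joint arm with a two-finger parallel gripper is mounted at the origin on the work surface. World frame = base frame: x ahead of the robot, y to its left, z up, the work surface at z = 0. Lengths are in mm, angles in rad, forces in N, time in s.
With the tool pointing down it reaches from about 300 to 775 mm from the base axis. Payload 14.6 kg.
Tool frame: the origin (TCP) lies on the centre line of the jaws, within the pads' length; the fingertips stand 19 mm ahead of it and the grasp point (between the pads) is the TCP (bot.tip_reach is the distance from the TCP to the fingertips, in mm); y points along the fingers, x is the direction in which the jaws open and shut, and the axes are right-handed (so a half turn about y gives the same grasp; the last joint's range is limited). The gripper opens to 85 mm and grips with 20 to 120 N. Pads are 22 mm wide; open, the fingers measure 114 mm over their backs; the gripper's body (76 mm by 85 mm) begins 54 mm behind the grasp point. The pads swing forward as they close: fully open they stand 13 mm farther back than shut.
Start: joints at [-0.067, 0.3, 1.521, -0, 1.321, -0.067], TCP at [549.991, -0.002, 250.281] pointing down, gripper open.
Joint ranges: [-3.03, 3.03], [-0.79, 2.21], [0.23, 2.52], [-1.04, 4.18], [0, 3.07], [-2.55, 2.55]. Speed limits (rad/s): [2.22, 2.22, 2.57, 3.14, 3.14, 3.14].

## Interface

Orientations are given as a unit quaternion [w, x, y, z].
In Python, from rig import bot gives the robot as it stands. Calls block until the motion is done:
- bot.move_to(position, orientation): joint-space move of the TCP to a pose.
- bot.servo_line(position, attitude=None, speed=150, until_force=None): straight line of the TCP; attitude=None keeps the orientation; speed is the mean speed in mm/s. With until_force (N) it stops when the force on the tool has changed by that much, and returns True; else False.
- bot.move_joints(angles): joint-space move.
- bot.move_gripper(opening, grip_force=None): finger opening in mm; grip_force is the grip in N (None keeps the last); returns when the fingers have stopped.
- bot.dwell(seconds).
- bot.ik(position, orientation): joint angles nearest the present ones, or None.
- bot.read_state(): the state.
- bot.read_camera(name): name is "scene" or "side" or "wrist"; returns a dict with "image" (480x640x3 uint8, blue, green, red), "depth" (480x640 float32, mm along the optical axis (not along the pixel's ray), 0 where there is no reading), "fovy" (degrees; the focal length in pixels is half the picture's height over the tangent of half this angle, whatever the lens; pixels are square), "cx", "cy" (the principal point, pixels), "eye" and "attitude" of the camera in the world; the wrist camera has in their place "mount" (4x4, takes a point from camera to tool coordinates, whose origin is the TCP and whose axes are the tool frame's). Camera axes: x right, y down, z forward; pixel columns grow to the right and rows downward; lengths in mm; the calibration is good to about 2 mm. The wrist camera is an equidistant fisheye: a pixel r from the principal point sees the ray r / f radians off the axis. A picture is of the moment at which its call begins: read the wrist's pose just before it.
A pose or a line that the arm cannot do raises bot.MotionError and nothing moves.
- bot.finish_job(): hands the job in, once; it reports no verdict.
The state is a dict: "clock": time; "joint_positions": joint angles; "qvel": joint speeds; "effort": joint torques, N m; "ee_pos": TCP position; "tool_rot": TCP orientation; "ft_force": force on the tool from outside, world axes, zero at the start; "moment": the same for the moment, N m; "grip_width": finger opening in mm.
Only numpy, scipy, OpenCV 4.12 (cv2) and the standard library are available. Lean on these libraries where they do the work, as an engineer would, in place of code of your own. Each camera call takes 0.05 s, during which the arm holds its last target.

## Working session

There is one attempt and no reset: what is moved stays moved. The work goes in short steps, each a Python script; the robot and the scene stay as the last script left them, time stands still between calls to the robot, and variables do not carry over. Pictures are saved under pics/ and viewed, and the job is handed in when it is done.

```bash
ls; mkdir -p pics
python3 - <<'E'
from rig import bot
import cv2,numpy as np
for n in ["scene","side","wrist"]:
    s=bot.read_state(); c=bot.read_camera(n)
    cv2.imwrite(f"pics/{n}0.png",c["image"]); np.savez(f"{n}0.npz",**{k:v for k,v in c.items()},ee=s["ee_pos"],rot=s["tool_rot"])
    print(n,{k:(np.round(v,4).tolist() if not isinstance(v,float) else v) for k,v in c.items() if k not in("image","depth")})
print(s)
E
```

```text
pics
scene {'fovy': 56.759767937151054, 'cx': 321.6014159346117, 'cy': 239.72816353233742, 'eye': [1108.552, 331.2055, 814.5713], 'attitude': [-0.1867, 0.4873, 0.7921, -0.3165]}
side {'fovy': 48.96988863519885, 'cx': 314.6313253520396, 'cy': 234.41856909647802, 'eye': [1251.0876, 265.7756, 822.0255], 'attitude': [-0.2252, 0.5456, 0.7421, -0.3177]}
wrist {'fovy': 65.70646984690485, 'cx': 321.91356081616175, 'cy': 246.32589462419392, 'mount': [[1.0, -0.0001, -0.0008, -0.5367], [0.0007, -0.3002, 0.9539, -123.5905], [-0.0003, -0.9539, -0.3002, 76.8589], [0.0, 0.0, 0.0, 1.0]]}
{'clock': 0.1, 'joint_positions': array([-6.65711832e-02,  3.00412943e-01,  1.52152862e+00,  6.90608604e-06,
        1.32070512e+00, -6.65823195e-02]), 'qvel': array([ 0.00070032, -0.00102832, -0.00040865, -0.00015046,  0.00033336,
        0.00019995]), 'effort': array([ 5.41233840e-04, -5.44380498e+01, -3.62372375e+01, -1.11349805e-04,
        3.02289474e-03, -1.80062301e-05]), 'ee_pos': array([5.49805705e+02, 2.73836062e-02, 2.49775399e+02]), 'tool_rot': array([ 7.07133835e-01, -7.07079531e-01,  3.68340133e-04,  3.75003563e-04]), 'ft_force': array([0.1170965 , 0.05290151, 0.55825405]), 'moment': array([-0.03454118, -0.09810039, -0.02511035]), 'grip_width': 85.7367165178414}
```

View pics/scene0.png

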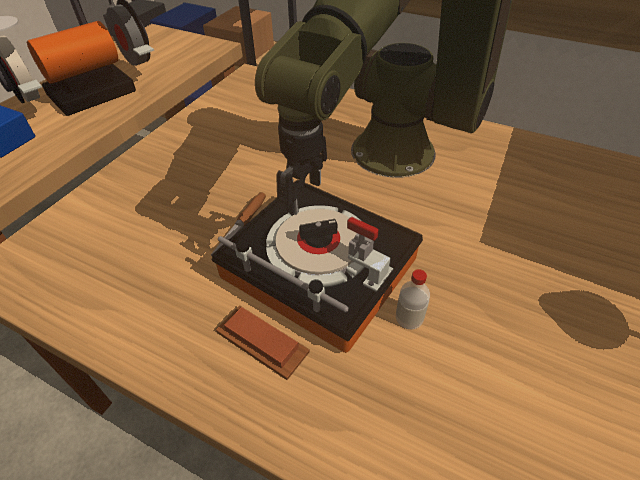

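View pics/side0.png

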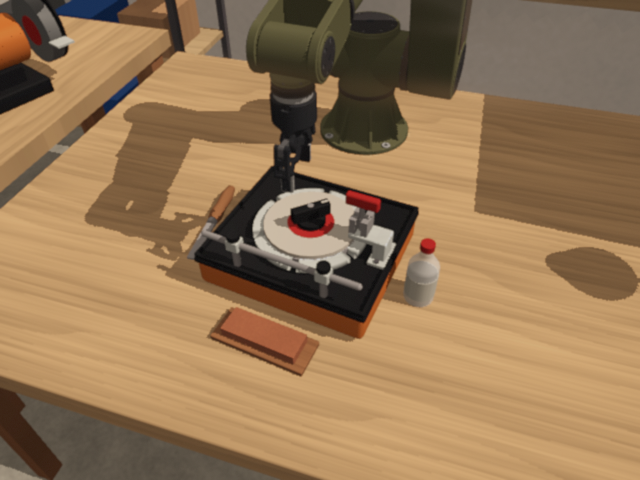

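View pics/wrist0.png

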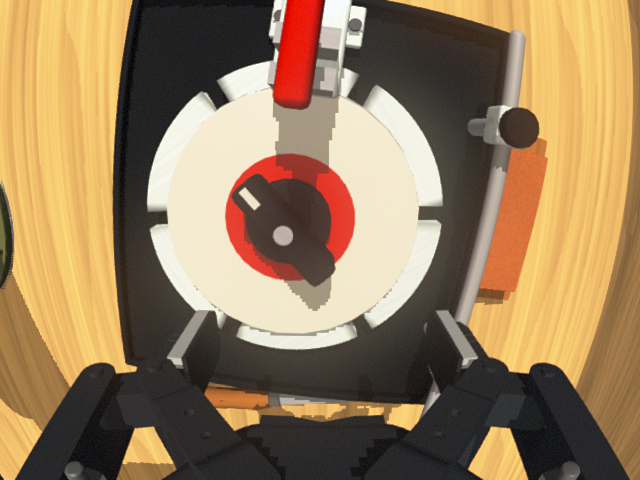

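The wrist view shows the disc (knob at about (285,225), white line at its upper left end (250,198)). The red handle runs up the picture at about (300,50) and is cut off, so I need a second, higher wrist view for triangulation.

```bash
cat > h.py <<'E'
import numpy as np,cv2
from scipy.spatial.transform import Rotation as R
def rot(q): q=np.asarray(q); return R.from_quat([q[1],q[2],q[3],q[0]]).as_matrix()
def quat(M): x,y,z,w=R.from_matrix(M).as_quat(); return [w,x,y,z]
def load(n): return dict(np.load(n+".npz"))
def ray(c,uv):
    uv=np.atleast_2d(np.asarray(uv,float)); f=240/np.tan(np.radians(float(c["fovy"]))/2)
    d=uv-[float(c["cx"]),float(c["cy"])]
    if "mount" in c:
        r=np.linalg.norm(d,axis=1)+1e-9; th=r/f
        v=np.c_[d/r[:,None]*np.sin(th)[:,None],np.cos(th)]
        T=rot(c["rot"]); M=c["mount"]; o=c["ee"]+T@M[:3,3]; A=T@M[:3,:3]
    else:
        v=np.c_[d/f,np.ones(len(d))]; o=c["eye"]; A=rot(c["attitude"])
    v=v@A.T
    return o,v/np.linalg.norm(v,axis=1)[:,None]
def onz(c,uv,z):
    o,v=ray(c,uv); return o+v*((z-o[2])/v[:,2])[:,None]
def tri(obs):
    A=np.zeros((3,3));b=np.zeros(3)
    P=[]
    for c,uv in obs:
        o,v=ray(c,uv); Q=np.eye(3)-np.outer(v[0],v[0]); A+=Q;b+=Q@o;P.append((o,Q))
    p=np.linalg.solve(A,b); return p,[float(np.linalg.norm(Q@(p-o))) for o,Q in P]
def snap(bot,cam,name):
    s=bot.read_state(); c=bot.read_camera(cam)
    cv2.imwrite(f"pics/{name}.png",c["image"]); np.savez(f"{name}.npz",**c,ee=s["ee_pos"],rot=s["tool_rot"]); return load(name)
def masks(img):
    h=cv2.cvtColor(img,cv2.COLOR_BGR2HSV)
    return h
DOWN=lambda a:quat(np.array([[np.cos(a),0,-np.sin(a)],[np.sin(a),0,np.cos(a)],[0,-1,0]]))  # jaw axis x at yaw a
E
python3 - <<'E'
from h import *
from rig import bot
c=load("wrist0")
print(onz(c,[[250,198],[283,236],[300,50]],158),onz(c,[[292,100]],217))
print(rot(bot.read_state()["tool_rot"]).round(2), rot(DOWN(0)).round(2))
bot.move_to([520,50,370],DOWN(0)); print(bot.read_state()["clock"])
snap(bot,"wrist","wrist1")
E
```

```text
[[506.27169083  39.21070702 158.        ]
 [525.46584822  15.65787555 158.        ]
 [536.58888333 125.95917046 158.        ]] [[536.78494017  90.95320639 217.        ]]
[[ 1. -0. -0.]
 [ 0.  0.  1.]
 [-0. -1.  0.]] [[ 1.  0.  0.]
 [ 0.  0.  1.]
 [ 0. -1.  0.]]
0.7417
```

View pics/wrist1.png

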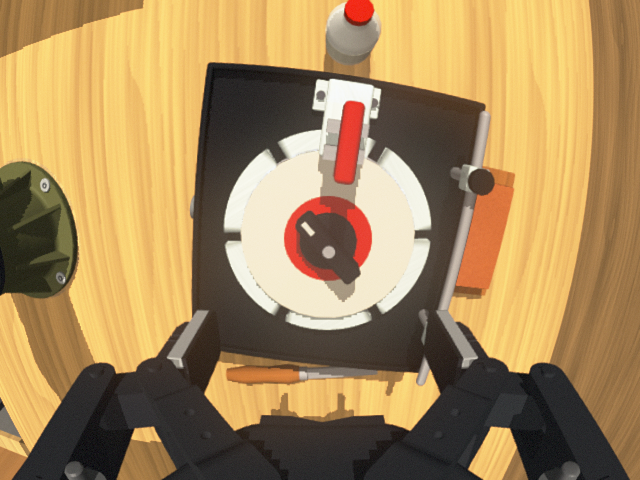

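Wrist view 1 shows the whole machine: handle (350,140), knob (328,242), chisel (270,375), bottle (355,30), bench stone beyond the support bar on the right. I'll take a third view with a baseline and measure.

```bash
cat > meas.py <<'E'
from h import *
def big(m):
    cs,_=cv2.findContours(m.astype(np.uint8),cv2.RETR_EXTERNAL,cv2.CHAIN_APPROX_NONE); return cs
def circ(P):
    A=np.c_[2*P[:,:2],np.ones(len(P))]; s=np.linalg.lstsq(A,(P[:,:2]**2).sum(1),rcond=None)[0]
    return s[:2],np.sqrt(s[2]+s[:2]@s[:2])
def handle(img):
    h=cv2.cvtColor(img,cv2.COLOR_BGR2HSV)
    m=((h[...,0]<6)|(h[...,0]>174))&(h[...,1]>170)&(h[...,2]>90)
    return [x for x in sorted(big(m),key=cv2.contourArea)[::-1] if cv2.contourArea(x)>100]
E
python3 - <<'E'
from meas import *
from rig import bot
bot.move_to([570,-10,370],DOWN(0)); print(bot.read_state()["clock"])
snap(bot,"wrist","wrist2")
for n in ["wrist1","wrist2"]:
    c=load(n); img=c["image"]
    for x in handle(img): 
        P=x[:,0,:]; r=cv2.minAreaRect(x); print(n,"red",cv2.contourArea(x),r)
E
```

```text
1.2
wrist1 red 1484.5 ((348.6600036621094, 141.87998962402344), (19.940410614013672, 81.6001205444336), 8.130102157592773)
wrist1 red 937.0 ((306.4992370605469, 235.57028198242188), (43.959251403808594, 79.09908294677734), 11.929322242736816)
wrist1 red 760.5 ((360.01739501953125, 234.9752197265625), (59.155540466308594, 21.374813079833984), 80.13418579101562)
wrist1 red 565.5 ((359.0, 12.5), (25.0, 28.0), 90.0)
wrist2 red 1570.5 ((291.818115234375, 167.05691528320312), (89.11920928955078, 51.533851623535156), 39.889583587646484)
wrist2 red 1555.0 ((281.6300048828125, 63.089996337890625), (21.354623794555664, 81.45869445800781), 8.130102157592773)
wrist2 red 645.5 ((248.40005493164062, 196.80001831054688), (71.5541763305664, 18.782970428466797), 63.43495178222656)
```

View pics/wrist2.png

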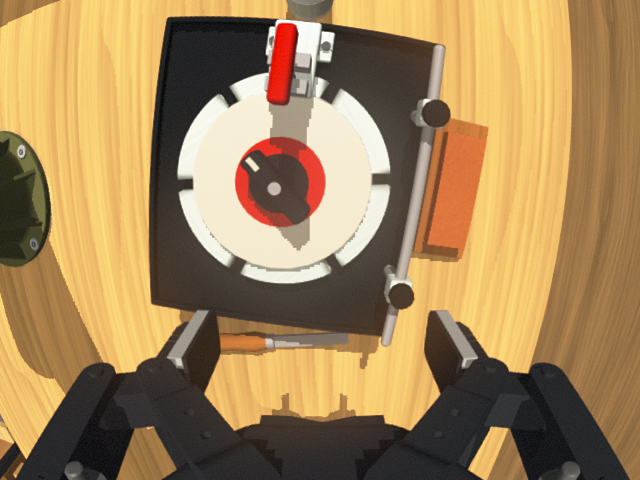

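Run:
```python
from meas import *
a=load("wrist1")["image"]; b=load("wrist2")["image"]
t=[cv2.resize(a[90:195,310:390],None,fx=4,fy=4,interpolation=0),cv2.resize(b[15:120,245:325],None,fx=4,fy=4,interpolation=0)]
cv2.imwrite("pics/cropH.png",np.hstack(t))
t=[cv2.resize(a[195:290,275:375],None,fx=4,fy=4,interpolation=0),cv2.resize(b[130:225,230:330],None,fx=4,fy=4,interpolation=0)]
cv2.imwrite("pics/cropK.png",np.hstack(t))
h=cv2.cvtColor(a,cv2.COLOR_BGR2HSV)
print(h[141,345:356:1].tolist()); print(h[300,340],h[316,340],h[300,300])
```

```text
[[2, 195, 238], [2, 197, 236], [2, 199, 234], [1, 195, 234], [2, 200, 235], [2, 202, 233], [2, 201, 233], [2, 199, 233], [2, 195, 233], [2, 201, 232], [2, 200, 228]]
[ 22  41 246] [ 19  52 222] [ 23  42 244]
```

View pics/cropH.png

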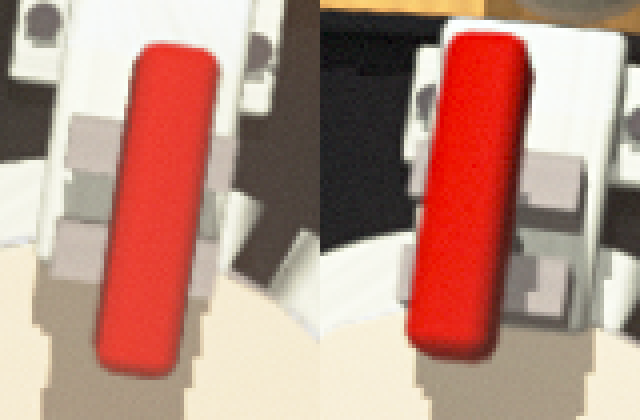

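View pics/cropK.png

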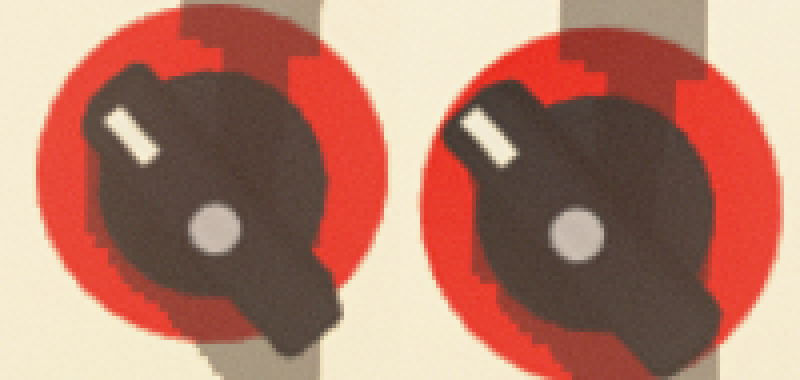

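The crops are clear: the handle's top face is bright red, and the gray screw and the white line on the knob are sharp blobs in both views.

Run:
```python
from meas import *
C=[load("wrist1"),load("wrist2")]
hand=[((310,90),(390,195)),((245,15),(325,120))]; kn=[((275,195),(375,290)),((230,130),(330,225))]
H=[];G=[];L=[]
for c,hb,kb in zip(C,hand,kn):
    img=c["image"]; h=cv2.cvtColor(img,cv2.COLOR_BGR2HSV).astype(int)
    box=np.zeros(img.shape[:2],bool); (x0,y0),(x1,y1)=hb; box[y0:y1,x0:x1]=1
    red=((h[...,0]<8)|(h[...,0]>172))&(h[...,1]>150)&box
    v=h[...,2][red]; thr=np.percentile(v,60)-22
    m=red&(h[...,2]>thr)
    ct=max(big(m),key=cv2.contourArea); r=cv2.minAreaRect(ct); H.append(r[0])
    W=onz(c,ct[:,0,:],217); rw=cv2.minAreaRect(W[:,:2].astype(np.float32)); print("handle",r,thr,"world rect",rw)
    box[:]=0; (x0,y0),(x1,y1)=kb; box[y0:y1,x0:x1]=1
    K=[(60,150),(100,230)]
    gy=(h[...,1]<80)&(h[...,2]>130)&box
    for ct in sorted(big(gy),key=cv2.contourArea)[::-1][:8]:
        mm=cv2.moments(ct); 
        if 20<mm["m00"]<300: print("blob",mm["m00"],mm["m10"]/mm["m00"],mm["m01"]/mm["m00"])
    # stone disc
    st=(h[...,2]>85)&(h[...,0]>14)&(h[...,0]<30)&(h[...,1]>25)&(h[...,1]<80)
    # rim notches / stone edge
    print("stone px",st.sum())
p=tri(list(zip(C,H))); print("handle tri",p)
```

```text
handle ((348.28485107421875, 140.76773071289062), (16.811918258666992, 80.05440521240234), 8.530765533447266) 211.0 world rect ((538.59033203125, 121.33049011230469), (59.93965148925781, 12.317938804626465), 82.14495849609375)
stone px 23675
handle ((279.9195556640625, 60.564998626708984), (16.938756942749023, 77.3309326171875), 8.806793212890625) 213.0 world rect ((538.8269653320312, 121.25318908691406), (59.139366149902344, 12.428979873657227), 81.63431549072266)
blob 121.5 273.83401920438956 188.21262002743484
blob 88.0 251.88636363636363 164.0681818181818
stone px 23917
handle tri (array([538.63716755, 121.27055296, 214.39344988]), [0.07581395326261701, 0.0758139532623944])
```

Run:
```python
from meas import *
C=[load("wrist1"),load("wrist2")]
kn=[((275,195),(375,290)),((230,130),(330,225))]
cen=np.array([524.1,17.3])
ex=np.array([[(329,252),(307.5,229)],[(273.8,188.2),(251.9,164.1)]])
B=[[],[]]
for i,c in enumerate(C):
    img=c["image"]; h=cv2.cvtColor(img,cv2.COLOR_BGR2HSV).astype(int)
    for j in range(2):
        u,v=ex[i][j]; x0,y0=int(u)-9,int(v)-9
        p=(h[y0:y0+19,x0:x0+19,2]>130)&(h[y0:y0+19,x0:x0+19,1]<110)
        ys,xs=np.nonzero(p); B[j].append((xs.mean()+x0,ys.mean()+y0)); print(i,j,p.sum(),B[j][-1])
    # stone: radial edge by HSV: dump world polar map at z=116
    S=(h[...,1]>25)&(h[...,1]<80)&(h[...,0]>12)&(h[...,0]<32)
    # project pixels onto z=106 for the rim annulus, find dark pixels at r 98-113
    vv,uu=np.mgrid[0:480,0:640]; P=onz(c,np.c_[uu.ravel(),vv.ravel()],106)
    # outer rim edge: fit circle: bright pixels
    bright=(h[...,2].ravel()>150)&(h[...,1].ravel()<110)
    m=(bright.reshape(480,640)).astype(np.uint8)
    cs=cv2.findContours(m,cv2.RETR_EXTERNAL,cv2.CHAIN_APPROX_NONE)[0]
    ct=np.vstack([x[:,0,:] for x in cs if cv2.contourArea(x)>20])
    W=onz(c,ct,106); c0=cen.copy()
    for tol in (12,6,3,2):
        r=np.linalg.norm(W[:,:2]-c0,axis=1); k=abs(r-115)<tol; c0,rad=circ(W[k])
    print("rim",c0,rad,k.sum())
    d=P[:,:2]-c0; r=np.hypot(*d.T); a=np.degrees(np.arctan2(d[:,1],d[:,0]))
    k=(r>104)&(r<112)&(h[...,2].ravel()<110)
    hist=np.histogram(a[k],bins=np.arange(-180,181,2))
    print([(int(e),int(n)) for n,e in zip(*hist) if n>3])
pg=tri([(C[0],B[0][0]),(C[1],B[0][1])]); pl=tri([(C[0],B[1][0]),(C[1],B[1][1])])
print("gray",pg,"line",pl)
```

```text
0 0 129 (np.float64(328.16279069767444), np.float64(251.7984496124031))
0 1 105 (np.float64(307.4952380952381), np.float64(228.55238095238096))
rim [525.09111814  16.14263949] 114.72250392863218 467
[(-180, 22), (-124, 10), (-122, 18), (-120, 19), (-118, 11), (-62, 14), (-60, 19), (-58, 20), (-2, 7), (0, 18), (2, 21), (4, 7), (58, 18), (60, 29), (62, 27), (64, 5), (116, 13), (118, 27), (120, 29), (122, 13), (176, 13), (178, 21)]
1 0 140 (np.float64(273.8285714285714), np.float64(188.21428571428572))
1 1 107 (np.float64(251.70093457943926), np.float64(163.89719626168224))
rim [525.19597446  16.32913716] 114.78266494326454 504
[(-180, 23), (-178, 16), (-124, 11), (-122, 23), (-120, 21), (-118, 22), (-62, 16), (-60, 25), (-58, 22), (-2, 24), (0, 24), (2, 32), (56, 11), (58, 28), (60, 29), (62, 26), (80, 4), (82, 21), (84, 4), (116, 13), (118, 26), (120, 26), (122, 13), (176, 14), (178, 20)]
gray (array([525.1312314 ,  16.26389167, 158.68565949]), [0.12964208998868887, 0.12964208998874238]) line (array([505.68231833,  39.14186162, 159.34180449]), [0.010520226690128297, 0.010520226690061477])
```

Measurements agree with the text:
- Axis at (525.1, 16.3), from the rim circles (r 114.75) and the screw, z 158.7.
- Bar at 130.4°.
- Lock at (538.7, 121.3), 105.9 mm from the axis at 82.6°. Its top triangulates to 214 against 217 expected.
- Notches at 0.7° + 60°k, so the platter needs about 38° clockwise.

Now I'll grasp the handle.

```bash
cat >> h.py <<'E'
AX=np.array([525.15,16.25]); LK=np.array([538.65,121.3]); MY=np.radians(82.5); MX=MY-np.pi/2
def st(bot,t=""):
    s=bot.read_state(); M=rot(s["tool_rot"]); 
    print(t,"t%.2f"%s["clock"],s["ee_pos"].round(1),"yaw %.1f"%np.degrees(np.arctan2(M[1,0],M[0,0])),"F",s["ft_force"].round(1),"M",s["moment"].round(2),"w%.1f"%s["grip_width"],"j6 %.2f"%s["joint_positions"][5]); return s
E
python3 - <<'E'
from h import *
from rig import bot
for a in (MX,MX+np.pi/2,MX-np.pi/2): print(bot.ik([*LK,222],DOWN(a)))
for d in (40.4,0,-60,-118,-130): print(d,bot.ik([*AX,150],DOWN(np.radians(d))))
bot.move_to([*LK,275],DOWN(MX)); bot.move_gripper(45)
bot.servo_line([*LK,213],speed=100); st(bot)
bot.move_gripper(10,grip_force=50); st(bot,"grip")
E
```

```text
[ 1.55161472e-01  3.28812682e-01  1.55055766e+00 -4.44089210e-16
  1.26222231e+00  2.86061165e-01]
[ 1.55161472e-01  3.28812682e-01  1.55055766e+00 -4.44089210e-16
  1.26222231e+00 -1.28473516e+00]
[ 1.55161472e-01  3.28812682e-01  1.55055766e+00 -4.44089210e-16
  1.26222231e+00  1.85685749e+00]
40.4 [-3.87838249e-02  3.52520494e-01  1.69983660e+00 -4.44089210e-16
  1.08923556e+00 -7.43896843e-01]
0 [-3.87838249e-02  3.52520494e-01  1.69983660e+00 -4.44089210e-16
  1.08923556e+00 -3.87838249e-02]
-60 [-0.03878382  0.35252049  1.6998366   0.          1.08923556  1.00841373]
-118 [-3.87838249e-02  3.52520494e-01  1.69983660e+00 -4.44089210e-16
  1.08923556e+00  2.02070469e+00]
-130 [-3.87838249e-02  3.52520494e-01  1.69983660e+00 -4.44089210e-16
  1.08923556e+00  2.23014420e+00]
 t3.19 [538.9 121.3 213.6] yaw -7.5 F [-0.2 -0.3  0.9] M [ 0.07  0.05 -0.01] w44.6 j6 0.29
grip t3.56 [539.7 121.2 213.9] yaw -7.5 F [ 8.3 -1.2 -0. ] M [-0.01 -1.1   0.08] w14.9 j6 0.29
```

Gripped at 14.9 mm with an 8 N side load, so the handle sits about 1 mm to +x. Now lift and turn.

```bash
sed -i 's/LK=np.array(\[538.65,121.3\])/LK=np.array([539.8,121.3])/' h.py
python3 - <<'E'
from h import *
from rig import bot
bot.servo_line([*LK,213],speed=20); st(bot,"centred")
bot.servo_line([*LK,220.5],speed=40); st(bot,"up")
for k in range(1,7):
    bot.servo_line([*LK,220.5],attitude=DOWN(MX+k*np.pi/12),speed=40); s=st(bot,k)
    if abs(s["moment"][2])>1.5: break
E
```

```text
centred t3.81 [540.1 121.3 213.8] yaw -7.5 F [ 0.4 -1.4  5.6] M [-0.16  0.15  0.03] w15.0 j6 0.29
up t4.14 [539.9 121.2 220.2] yaw -7.5 F [ 6.2 -1.1 -6.5] M [-0.09 -0.93  0.03] w15.4 j6 0.29
1 t4.55 [539.8 121.2 220.1] yaw 7.3 F [ 4.3 -1.1 -7. ] M [-0.1  -0.62  0.01] w14.7 j6 0.03
2 t4.96 [539.6 121.2 220.2] yaw 22.2 F [ 1.2 -2.4 -7.2] M [-0.32 -0.27  0.03] w15.2 j6 -0.23
3 t5.37 [539.5 121.2 220.3] yaw 37.2 F [-0.5 -3.1 -7.1] M [-0.64  0.08  0.02] w14.7 j6 -0.49
4 t5.78 [539.5 121.  220.3] yaw 52.1 F [-2.7 -4.5 -6.3] M [-0.98  0.45  0.01] w14.9 j6 -0.75
5 t6.18 [539.4 120.9 220.2] yaw 67.1 F [-3.  -5.9 -6.8] M [-1.2   0.52  0.04] w14.8 j6 -1.02
6 t6.59 [539.4 120.7 220.2] yaw 82.1 F [-3.7 -8.4 -6.9] M [-1.39  0.52 -0.  ] w14.9 j6 -1.28
```

It turned a full quarter with no torque about z. Now lower it into the deep slot, watching the force.

```bash
sed -i 's/LK=np.array(\[539.8,121.3\])/LK=np.array([539.3,120.4])/' h.py
python3 - <<'E'
from h import *
from rig import bot
A=DOWN(MX+np.pi/2)
bot.servo_line([*LK,220.5],attitude=A,speed=20); st(bot)
print(bot.servo_line([*LK,209],attitude=A,speed=25,until_force=12)); st(bot,"down")
E
```

```text
t6.84 [539.2 120.4 220.5] yaw 82.3 F [-0.6 -3.  -6.3] M [-0.62  0.19 -0.02] w15.0 j6 -1.28
False
down t7.45 [539.3 120.4 209. ] yaw 82.5 F [-2.6 -2.8 -5.4] M [-0.64  0.36 -0.01] w15.2 j6 -1.29
```

It went 4.8 mm below parked with only the spring load, so it's in the slot. Next I release, retreat and check the height by camera.

Run:
```python
from meas import *
from rig import bot
A=DOWN(MX+np.pi/2)
bot.move_gripper(45); bot.servo_line([*LK,275],attitude=A,speed=150); st(bot)
bot.move_to([525,45,350],DOWN(0)); snap(bot,"wrist","wrist3"); st(bot)
bot.move_to([560,-5,350],DOWN(0)); snap(bot,"wrist","wrist4"); st(bot)
cv2.imwrite("pics/v34.png",np.hstack([cv2.imread(f"pics/wrist{i}.png")[20:320,130:530] for i in (3,4)]))
```

```text
t8.44 [539.1 120.4 274.1] yaw 82.5 F [ 1.2 -0.9 -0.4] M [ 0.01 -0.02 -0.02] w44.9 j6 -1.29
 t9.68 [525.   45.2 349.3] yaw 0.1 F [ 0.6 -0.5  0.4] M [ 0.05  0.04 -0.02] w45.1 j6 0.01
 t10.07 [560.   -5.  349.4] yaw 0.0 F [ 0.1  1.1 -1.1] M [ 0.04 -0.07  0.03] w45.2 j6 -0.07
```

View pics/v34.png

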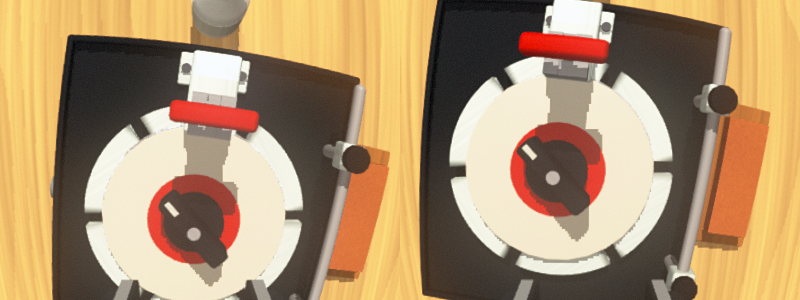

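Both views show the handle (crop (213,115) and (563,47)) lying across, along the machine's x, with knob and platter unmoved. Now grip the knob and turn it clockwise slowly in steps, watching moment and forces.

Run:
```python
from h import *
from rig import bot
a=np.radians(40.4)
bot.move_to([*AX,230],DOWN(a)); bot.move_gripper(60)
bot.servo_line([*AX,152],speed=100,until_force=15); st(bot)
bot.move_gripper(14,grip_force=80); s=st(bot,"grip")
for k in range(1,6):
    bot.servo_line([*AX,152],attitude=DOWN(a-np.radians(8*k)),speed=20); s=st(bot,k)
    if abs(s["moment"][2])>1.5: break
```

```text
t11.99 [525.4  16.2 152.6] yaw 40.4 F [ 0.2 -0.2  0.6] M [-0.08  0.04 -0.01] w60.0 j6 -0.74
grip t12.44 [525.6  16.5 152.6] yaw 40.4 F [2.6 3.1 4.6] M [ 0.57 -0.23 -0.08] w19.2 j6 -0.74
1 t12.73 [525.7  16.6 152.7] yaw 32.4 F [3.2 5.2 5.9] M [ 0.6  -0.32 -0.06] w18.5 j6 -0.60
2 t13.03 [525.7  16.6 152.6] yaw 24.4 F [3.2 4.1 4.9] M [ 0.76 -0.36  0.01] w18.6 j6 -0.46
3 t13.32 [525.8  16.6 152.7] yaw 16.4 F [4.4 5.5 4.3] M [ 0.73 -0.44 -0.05] w18.8 j6 -0.32
4 t13.61 [525.8  16.6 152.7] yaw 8.4 F [5.5 6.1 4.7] M [ 0.77 -0.6   0.01] w18.5 j6 -0.18
5 t13.90 [525.9  16.6 152.6] yaw 0.3 F [6.1 5.  3.2] M [ 0.83 -0.7  -0.41] w18.6 j6 -0.04
```

Mz jumped to about 0.4 N m after 40°, which is the thread drag, so the pin has apparently dropped. I'll go on clockwise until the torque rises.

Run:
```python
from h import *
from rig import bot
s=st(bot,"now")
for k in range(6,10):
    bot.servo_line([*AX,152],attitude=DOWN(np.radians(40.4-8*k)),speed=20); s=st(bot,k)
    if abs(s["moment"][2])>1.2: break
snap(bot,"scene","scene1"); snap(bot,"side","side1")
im=[cv2.resize(cv2.imread(f"pics/{n}1.png")[150:320,200:440],None,fx=1.66,fy=1.66) for n in("scene","side")]
cv2.imwrite("pics/ss1.png",np.hstack(im))
```

```text
now t13.90 [525.9  16.6 152.6] yaw 0.3 F [6.1 5.  3.2] M [ 0.83 -0.7  -0.41] w18.6 j6 -0.04
6 t14.19 [526.   16.6 152.7] yaw -7.6 F [6.6 4.6 4. ] M [ 0.82 -0.8  -0.04] w18.5 j6 0.09
7 t14.48 [526.1  16.6 152.7] yaw -15.6 F [6.7 4.4 2.8] M [ 0.81 -0.85  0.02] w18.8 j6 0.23
8 t14.78 [526.1  16.6 152.7] yaw -23.6 F [7.5 5.4 2.8] M [ 0.76 -0.97 -0.02] w19.0 j6 0.37
9 t15.07 [526.2  16.6 152.7] yaw -31.6 F [8.7 5.4 1.1] M [ 0.77 -1.13  0.03] w18.8 j6 0.51
```

View pics/ss1.png

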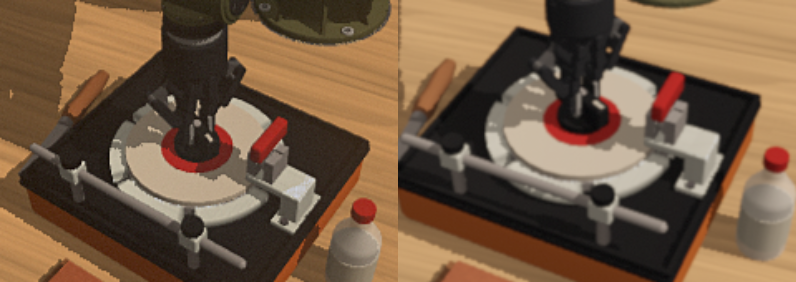

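The torque fell back to 0, so the pin skipped over that notch (the move's peak speed was too high). The pictures show the lock handle across at (270,138) and (668,98), not visibly lower. The next notch is about 26° further on, so I'll go through it in slow small steps.

```bash
sed -i 's/AX=np.array(\[525.15,16.25\])/AX=np.array([526.1,16.8])/' h.py
python3 - <<'E'
from h import *
from rig import bot
y=-31.6
for y in (-38,-44,-49):
    bot.servo_line([*AX,152],attitude=DOWN(np.radians(y)),speed=20)
st(bot)
n=0
while y>-68:
    y-=1; bot.servo_line([*AX,152],attitude=DOWN(np.radians(y)),speed=10); s=bot.read_state()
    print(y,"%.2f"%s["clock"],s["moment"][2].round(2),s["ft_force"].round(1))
    n=n+1 if abs(s["moment"][2])>.25 else 0
    if n>=4: break
E
```

```text
t15.93 [526.5  16.6 152.6] yaw -49.0 F [ 0.6 -0.6  5.7] M [ 0.   -0.02  0.01] w18.6 j6 0.82
-50 16.18 0.22 [ 1.1 -0.8  7.1]
-51 16.43 0.29 [2.  0.3 6.5]
-52 16.68 0.31 [ 1.1 -1.1  6.2]
-53 16.93 0.29 [ 1.6 -1.5  6.8]
-54 17.18 0.26 [ 0.2 -1.   6.7]
```

Run:
```python
from h import *
from rig import bot
snap(bot,"wrist","wrist5"); snap(bot,"scene","scene2"); st(bot)
```

```text
t17.28 [526.5  16.5 152.6] yaw -54.0 F [ 1.7 -0.2  6.1] M [-0.07 -0.04  0.3 ] w18.5 j6 0.90
```

View pics/wrist5.png

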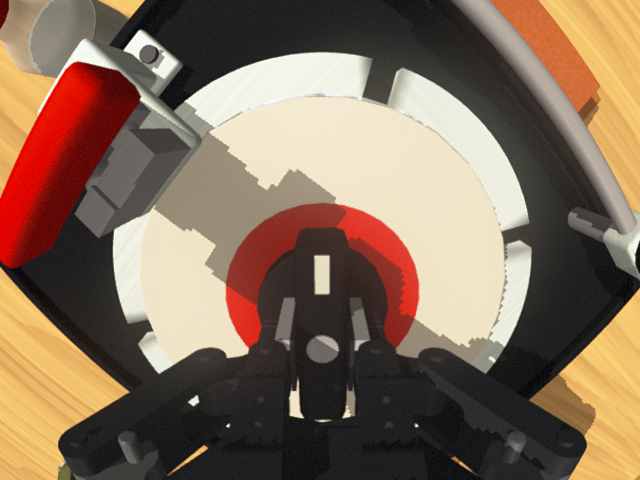

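View pics/scene2.png

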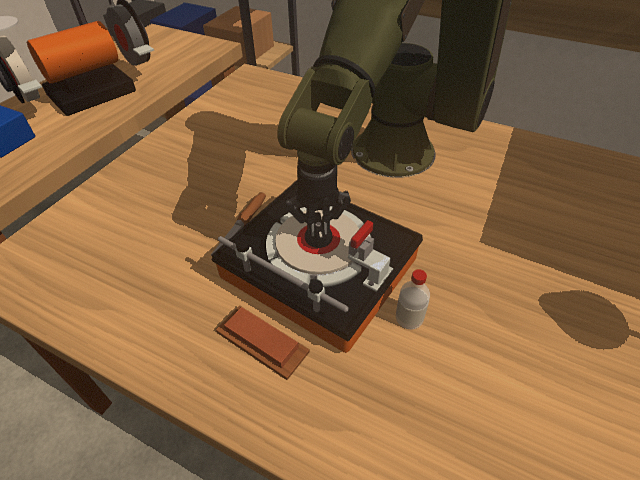

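Wrist view 5 shows notches at (380,80), (512,237) and (140,330). I'll compute the platter angle from those, and the lock's height from this view plus the scene view.

Run:
```python
from h import *
c=load("wrist5")
P=onz(c,[[380,80],[513,236],[140,330]],106)[:,:2]-[525.4,16.4]
print(np.hypot(*P.T),np.degrees(np.arctan2(P[:,1],P[:,0])))
# handle top in scene and wrist: centre tri; scene: red near 362,235
from meas import handle
for n in("scene0","scene2"):
    for x in handle(load(n)["image"]): 
        r=cv2.minAreaRect(x)
        if abs(r[0][0]-362)<25: print(n,cv2.contourArea(x),r)
for n in("wrist3","wrist4","wrist5"):
  for x in handle(load(n)["image"])[:3]: print(n,cv2.contourArea(x),cv2.minAreaRect(x),x[:,0].min(0))
```

```text
[105.64211069 104.2099981  108.47187036] [ 21.61086628 -37.6897086  140.37946205]
scene0 169.0 ((364.2123718261719, 225.73284912109375), (33.013221740722656, 11.264097213745117), 35.753883361816406)
scene2 233.0 ((362.2213134765625, 233.43441772460938), (10.370986938476562, 30.088666915893555), 39.80556869506836)
wrist3 1602.0 ((343.41180419921875, 134.85293579101562), (88.94828033447266, 20.48944091796875), 7.696051120758057) [300 120]
wrist3 799.0 ((293.79742431640625, 243.9282989501953), (82.3747329711914, 31.135128021240234), 79.95065307617188) [278 201]
wrist3 430.5 ((359.9228515625, 245.42471313476562), (16.426076889038086, 45.78606414794922), 7.431407928466797) [350 223]
wrist4 1896.0 ((293.1451416015625, 66.48652648925781), (89.97086334228516, 24.0404109954834), 5.477368354797363) [248  52]
wrist4 1489.0 ((272.5779724121094, 181.57080078125), (60.872867584228516, 92.5226821899414), 28.201629638671875) [241 143]
wrist4 516.0 ((324.8489685058594, 196.98687744140625), (17.715755462646484, 52.670799255371094), 4.969740867614746) [315 171]
wrist5 13449.5 ((52.3017578125, 167.292236328125), (79.37884521484375, 216.19808959960938), 31.087507247924805) [ 0 62]
wrist5 9875.0 ((321.40960693359375, 275.70806884765625), (141.59535217285156, 191.13162231445312), 89.61023712158203) [226 205]
```

The notches now lie at 21.6° + 60k, so one is at 81.6°, right under the lock (82.5°). The pin did drop home at 40°, and the knob has tightened about 55° since. Continue in slow steps until hard.

Run:
```python
from h import *
from rig import bot
y=-54
while y>-128:
    y-=2; bot.servo_line([*AX,152],attitude=DOWN(np.radians(y)),speed=10); s=bot.read_state()
    M=rot(s["tool_rot"]); ya=np.degrees(np.arctan2(M[1,0],M[0,0]))
    print(y,"%.1f"%ya,"%.2f"%s["clock"],s["moment"][2].round(2),s["ft_force"].round(1),"%.1f"%s["grip_width"])
    if abs(s["moment"][2])>1.8: break
```

```text
-56 -56.0 17.53 0.18 [ 2.1 -1.1  6.7] 18.4
-58 -58.0 17.78 0.16 [ 1.7 -0.7  5.2] 18.7
-60 -60.0 18.03 0.18 [ 1.3 -0.5  6.2] 18.8
-62 -62.0 18.28 0.17 [ 1.4 -0.6  6.8] 18.4
-64 -64.0 18.53 0.1 [ 1.8 -2.7  6.2] 18.6
-66 -66.0 18.78 0.16 [ 2.  -1.5  6.6] 18.3
-68 -68.0 19.03 0.14 [ 1.5 -2.4  4.7] 18.4
-70 -70.0 19.28 0.17 [ 1.9 -1.5  5.5] 18.6
-72 -72.0 19.53 0.15 [ 2.4 -2.7  5.4] 18.4
-74 -74.0 19.78 0.18 [ 2.3 -2.2  5.3] 18.3
-76 -76.0 20.03 0.12 [ 1.8 -2.2  6.1] 18.7
-78 -78.0 20.28 0.15 [ 2.  -2.5  6.4] 18.7
-80 -80.0 20.53 0.16 [ 2.2 -2.8  5.1] 18.7
-82 -82.0 20.78 0.12 [ 1.9 -3.2  5.1] 18.3
-84 -84.0 21.03 0.13 [ 2.9 -3.9  5.7] 18.5
-86 -86.0 21.28 0.09 [ 1.8 -3.9  4.6] 18.7
-88 -88.0 21.53 0.18 [ 1.9 -3.5  5.1] 19.1
-90 -90.0 21.78 0.2 [ 2.6 -3.3  5.9] 18.5
-92 -92.0 22.03 0.14 [ 1.2 -4.5  4.5] 18.6
-94 -94.0 22.28 0.15 [ 1.6 -3.4  6.1] 18.2
-96 -96.0 22.53 0.12 [ 3.1 -4.2  5.3] 18.5
-98 -98.0 22.78 0.16 [ 3.3 -4.4  5. ] 18.4
-100 -99.9 23.03 1.0 [ 2.6 -4.1  5.3] 18.5
-102 -101.8 23.28 2.32 [ 0.8 -4.5  5.6] 18.7
```

Hard stop at about −99°, with torque rising to 2.3 N m. That is about 100° (1.75 rad) of tightening, within the stated 1.2–2.1 rad. Hold, then check the platter is still under the pin.

Run:
```python
from h import *
from rig import bot
bot.dwell(0.4); s=st(bot,"hold")
bot.move_gripper(60); st(bot,"open")
bot.servo_line([*AX,230],speed=120); 
bot.move_to([525,45,350],DOWN(0)); snap(bot,"wrist","wrist6"); st(bot)
bot.move_to([560,-5,350],DOWN(0)); snap(bot,"wrist","wrist7"); st(bot)
cv2.imwrite("pics/v67.png",np.hstack([cv2.imread(f"pics/wrist{i}.png")[20:320,130:530] for i in (6,7)]))
```

```text
hold t23.68 [526.6  16.2 152.7] yaw -101.8 F [ 1.3 -4.6  6. ] M [-0.63 -0.24  2.35] w18.1 j6 1.74
open t24.16 [526.   16.8 151.9] yaw -102.0 F [ 0.3 -0.1 -0.4] M [-0.02  0.02 -0.06] w60.1 j6 1.74
 t26.53 [525.   45.  349.5] yaw -0.1 F [-0.3  0.1 -0.4] M [ 0.01  0.   -0.09] w59.8 j6 0.02
 t26.93 [560.   -5.2 349.5] yaw -0.1 F [-0.3  0.6 -0.5] M [ 0.   -0.03 -0.03] w60.2 j6 -0.07
```

View pics/v67.png

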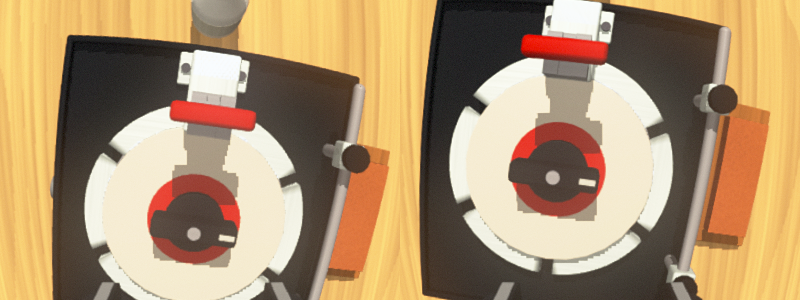

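Both views show notches symmetric about the lock, with one under it. The bar is at about −10°, and the handle still lies across. Next I'll measure the handle's height before and after from the two view pairs.

Run:
```python
from meas import *
for a,b in (("wrist3","wrist4"),("wrist6","wrist7")):
    o=[]
    for n in (a,b):
        c=load(n); h=cv2.cvtColor(c["image"],cv2.COLOR_BGR2HSV).astype(int)
        m=((h[...,0]<8)|(h[...,0]>172))&(h[...,1]>150); m[170:]=0
        m[:, :220]=0; m[:,430:]=0
        ct=[x for x in big(m) if 1000<cv2.contourArea(x)<3000]
        red=np.zeros_like(m,dtype=np.uint8); cv2.drawContours(red,ct,0,1,-1); v=h[...,2]
        m2=(red>0)&(v>np.percentile(v[red>0],60)-22)
        x=max(big(m2),key=cv2.contourArea); r=cv2.minAreaRect(x); o.append((c,r[0]))
        W=onz(c,x[:,0],205); print(n,r,cv2.minAreaRect(W[:,:2].astype(np.float32)))
    print(tri(o))
```

```text
wrist3 ((343.55328369140625, 133.6677703857422), (86.41415405273438, 17.645904541015625), 8.027237892150879) ((539.487060546875, 121.77922058105469), (12.530882835388184, 61.6977653503418), 82.51509857177734)
wrist4 ((287.0, 156.0), (26.0, 84.0), 90.0) ((534.1039428710938, 54.841888427734375), (18.752788543701172, 61.14543151855469), 89.01698303222656)
(array([540.49300436,  93.80300578, 383.67048676]), [30.19622042653297, 30.196220426532935])
wrist6 ((342.3296813964844, 133.23025512695312), (83.03855895996094, 16.88506507873535), 7.883139610290527) ((538.878173828125, 121.78999328613281), (12.093562126159668, 59.34287643432617), 82.61044311523438)
wrist7 ((287.0, 155.5), (27.0, 84.0), 90.0) ((534.1553955078125, 55.001495361328125), (19.530685424804688, 61.170494079589844), 89.11174011230469)
(array([540.50524192,  93.73372134, 384.34890725]), [30.207092890459382, 30.20709289045947])
```

The second view of each pair picked the wrong contour (the red ring), so those triangulations are void. In the first views, though, the handle's apparent length shrank from 61.7 to 59.3 mm seen from 270 mm, a drop of about 10.6 mm. That matches −5.5 → −16, so the pin is home. Now pull the lock.

Run:
```python
from h import *
from rig import bot
A=MX+np.pi/2
bot.move_to([*LK,275],DOWN(A)); bot.move_gripper(45)
bot.servo_line([*LK,197.5],attitude=DOWN(A),speed=90,until_force=12); st(bot)
bot.move_gripper(10,grip_force=50); st(bot,"grip")
bot.servo_line([*LK,221],attitude=DOWN(A),speed=40); st(bot,"up")
for k in range(1,7):
    bot.servo_line([*LK,221],attitude=DOWN(A-k*np.pi/12),speed=40); s=st(bot,k)
    if abs(s["moment"][2])>1.5: break
```

```text
t29.36 [539.6 120.4 198.1] yaw 82.5 F [-0.2  0.2 -0.1] M [0.03 0.04 0.01] w45.1 j6 -1.29
grip t29.73 [539.5 120.4 198. ] yaw 82.5 F [-0.6 -1.1  4.6] M [-0.13  0.19  0.01] w14.6 j6 -1.29
up t30.47 [539.2 120.3 220.7] yaw 82.5 F [ 2.4 -0.4 -6.5] M [-0.13 -0.62  0.04] w15.0 j6 -1.29
1 t30.88 [539.3 120.5 220.8] yaw 67.7 F [ 3.3  0.2 -7. ] M [ 0.01 -0.61 -0.01] w15.0 j6 -1.03
2 t31.28 [539.3 120.5 221. ] yaw 52.8 F [ 3.9  1.7 -6.9] M [ 0.34 -0.82  0.01] w14.8 j6 -0.77
3 t31.69 [539.4 120.6 221.1] yaw 37.7 F [ 4.6  3.1 -7.5] M [ 0.41 -0.92 -0.  ] w15.1 j6 -0.51
4 t32.10 [539.5 120.7 221.1] yaw 22.7 F [ 6.   2.8 -8.2] M [ 0.53 -1.02 -0.01] w14.9 j6 -0.24
5 t32.51 [539.7 120.7 221.2] yaw 7.7 F [ 6.9  4.1 -7. ] M [ 0.55 -1.2   0.03] w14.7 j6 0.02
6 t32.92 [539.8 120.7 221.3] yaw -7.3 F [ 7.6  4.1 -7.1] M [ 0.55 -1.36 -0.03] w15.0 j6 0.28
```

Run:
```python
from h import *
from rig import bot
L=[539.9,121.0]
print(bot.servo_line([*L,211.5],attitude=DOWN(MX),speed=15,until_force=11)); st(bot,"down")
bot.move_gripper(45); st(bot,"open")
bot.servo_line([*L,285],speed=120); st(bot)
bot.move_to([520,50,370],DOWN(0)); bot.dwell(.3); snap(bot,"wrist","wrist8")
bot.move_to([570,-10,370],DOWN(0)); bot.dwell(.3); snap(bot,"wrist","wrist9"); snap(bot,"scene","scene3"); st(bot)
cv2.imwrite("pics/v89.png",np.hstack([cv2.imread(f"pics/wrist{i}.png")[0:400,130:530] for i in (8,9)]))
```

```text
True
down t33.44 [540.1 120.9 213.9] yaw -7.3 F [-0.5 -0.2  5. ] M [-0.05  0.11  0.  ] w15.0 j6 0.28
open t33.84 [539.8 120.9 212.5] yaw -7.4 F [ 0.2 -0.1  1.4] M [-0.02  0.03  0.01] w45.1 j6 0.28
 t34.59 [539.7 120.9 284.2] yaw -7.5 F [-0.3  0.5 -0.2] M [-0.02  0.04  0.03] w44.9 j6 0.28
 t36.27 [569.8  -9.5 370.3] yaw 0.0 F [-0.  -0.3 -0.2] M [-0.01  0.02  0.04] w45.3 j6 -0.08
```

View pics/v89.png

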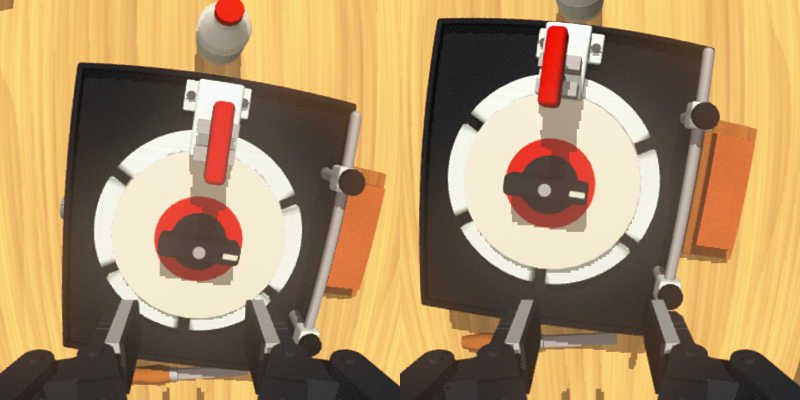

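Run:
```python
from meas import *
hand=[((310,90),(390,195)),((245,15),(325,120))]
for ns in (("wrist1","wrist2"),("wrist8","wrist9")):
    o=[]
    for n,hb in zip(ns,hand):
        c=load(n); h=cv2.cvtColor(c["image"],cv2.COLOR_BGR2HSV).astype(int); box=np.zeros((480,640),bool); (x0,y0),(x1,y1)=hb; box[y0:y1,x0:x1]=1
        red=((h[...,0]<8)|(h[...,0]>172))&(h[...,1]>150)&box
        m=red&(h[...,2]>np.percentile(h[...,2][red],60)-22)
        x=max(big(m),key=cv2.contourArea); W=onz(c,x[:,0],217); print(n,cv2.minAreaRect(W[:,:2].astype(np.float32))); o.append((c,cv2.minAreaRect(x)[0]))
    print(tri(o))
```

```text
wrist1 ((538.59033203125, 121.33049011230469), (59.93965148925781, 12.317938804626465), 82.14495849609375)
wrist2 ((538.8269653320312, 121.25318908691406), (59.139366149902344, 12.428979873657227), 81.63431549072266)
(array([538.63716755, 121.27055296, 214.39344988]), [0.07581395326261701, 0.0758139532623944])
wrist8 ((538.6773681640625, 121.39803314208984), (59.90637969970703, 12.781494140625), 82.03705596923828)
wrist9 ((538.9928588867188, 121.03913879394531), (59.2890739440918, 12.206884384155273), 82.78252410888672)
(array([538.68128052, 121.27149862, 213.81315964]), [0.16153329036515127, 0.16153329036495187])
```

The handle is parked as found: same position, height within 0.6 mm and direction within 1°. The knob and disc are at rest and the bystanders look unmoved.

Run:
```python
from rig import bot
print(bot.read_state()["clock"], bot.finish_job())
```

```text
the job is handed in; nothing more can be done
36.275 None
```

The knob is tight, the spindle lock is parked again, and I handed the job in at 36.3 s of the 64 s allowed. The hand-in gives no verdict.

**What I did**
- I lifted the lock, turned it a quarter turn and released it.
- I turned the knob clockwise. The pin dropped home after about 40°, and the knob then tightened about 100° (1.75 rad) until it hit the stop at 2.35 N m.
- I pulled the lock back out, turned it back and parked it.

**Last checks**
- **Pin home:** a rim notch sat under the lock to within about 1°. The handle also dropped about 10.6 mm between the released and locked states, as expected.
- **Parked lock:** after parking, the handle was back at its starting place. Its position agreed within 0.3 mm, its triangulated height within 0.6 mm and its direction within about 1°.
- **Knob and bystanders:** by eye in the last views, the knob had not moved after I released it. The chisel, bottle and bench stone looked undisturbed.

**Checks that failed or disagreed**
- At first I read the torque as meaning the pin had skipped the notch. The notch angles in the next picture showed it was already home.
- While the knob was being tightened with the pin home, the torque read only 0.1–0.3 N m, against the 0.45 N m stated.
- One height triangulation of the lowered handle failed because it picked the wrong red area. I used the change in apparent size instead.
- Measured handle heights were about 3 mm below the stated value both before and after.

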